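# Fit the stored handle to the pan

### The arm

A 6-joint arm with a two-finger parallel gripper is mounted at the origin on a cart in front of the work surface, level with it; the furniture and walls round the work are solid. World frame = base frame: x ahead of the robot, y to its left, z up, the work surface at z = 0. Lengths are in mm, angles in rad, forces in N, time in s.
With the tool pointing down it reaches from about 225 to 725 mm from the base axis. Payload 3.1 kg.
Tool frame: the origin (TCP) lies midway between the tips of the shut fingers; the grasp point (between the pads) lies 19 mm behind it; z points along the fingers, y is the line along which they close (so a half turn about z gives the same grasp; the last joint's range is limited). The gripper opens to 85 mm and grips with 20 to 120 N. Pads are 22 mm wide; open, the fingers measure 114 mm over their backs; the gripper's body (76 mm by 85 mm) begins 54 mm behind the grasp point. The pads swing forward as they close: fully open they stand 13 mm farther back than shut.
Start: joints at [1.019, 0.048, 0.099, 1.622, 0, 1.443], TCP at [215.9, 478.544, 231.312] pointing down, gripper open.
Joint ranges: [-2.91, 2.91], [-0.99, 1.94], [-1.21, 1.42], [-2.12, 2.29], [-1.49, 1.47], [-3.14, 3.14]. Speed limits (rad/s): [2.79, 2.79, 3.14, 3.14, 3.14, 3.14].

### API

Orientations are given as a unit quaternion [x, y, z, w].
In Python, from rig import robot, optics, job_done gives the robot as it stands.
- The arm moves only by the tool jog_arm, never from a script. Its argument "commands" is a list of rows, each an object of numbers: "dx", "dy", "dz": the shift along the tool's x, y, z in mm; "ax", "ay", "az": the turn, a rotation vector about the tool's x, y, z in rad. In form: [{"dx": .., "dy": .., "dz": .., "ax": .., "ay": .., "az": ..}, ...]. A call has exactly 10 rows; each row shifts and turns the commanded pose from where the row before left it, along the tool's axes as they then stand; what a row does not reach is not made up. A row lasts 1/10 s, in which the tool goes at most 50 mm and 8.59 degrees, less where a joint would pass 70% of its speed; a pose out of reach is approached as far as the arm can. A call is refused whole if a number of a shift passes 50 or a number of a turn 0.15, either way. A call with a gripper value outside its range is refused whole. "jaw" is the finger opening in mm, from 0 to 85.4, set as the call begins (left out, the last holds). The fingers move at their own pace and stop on an object; the grip force is fixed at half the most. Time passes only in rows, so rows that do not move let the fingers close, or fill a call up. It gives the time, the measured TCP pose, the force, the opening and the grip force at its end, in the units of the state.
- robot.observe(): the state, without advancing time (a new reading comes with each control period).
- optics.get_image(name): name is "side" or "top"; returns the picture (384x512x3 uint8, red, green, blue); there is no depth.
- optics.camera_info(name): a dict with "intrinsics" (3x3 intrinsics, pixels), "k1" (the pictures are not rectified: a ray, as slopes to the right and down, at radius r is drawn at 1 + k1 r^2 times it, then the intrinsics apply), "eye" and "orientation" of the camera in the world. Camera axes: x right, y up, looking along -z (the intrinsics and any distortion apply to the point x, -y, -z); pixel columns grow to the right and rows downward; lengths in mm; the calibration is good to about 2 mm. A picture is of the moment at which its call begins. camera_info takes no time and is no camera call.
- job_done(): hands the job in; it is judged then, once.
The state is a dict: "time_s": time; "joints": joint angles; "joint_vel": joint speeds; "tau": joint torques, N m; "eef_pos": TCP position; "tool_rot": TCP orientation; "force": force on the tool from outside, world axes, zero at the start; "wrist_torque": the same for the moment, N m; "opening": finger opening in mm; "finger_force": force on a finger pad.
Only numpy, scipy, OpenCV 4.12 (cv2) and the standard library are available. Lean on these libraries where they do the work, as an engineer would, in place of code of your own. Each camera call takes 0.05 s, during which the arm holds its last target. There are 200 camera calls.

### The job

The pan has come out of the cupboard with its detachable handle stored inside, under the glass lid: lift the lid off by its knob and lay it flat on the wooden chopping board. Take the handle out and slide it fully home on the pan's slanting stub, until the spring button pops up through the hole in the handle, then put the lid back so that it sits level in the pan's rim. Set the glass lid down gently, leave the pan standing about where it is, and do not disturb the pepper mill, lemon, avocado or measuring jug.

Things in the scene. Friction and masses are not known exactly. Their poses are not given: they have to be found in the camera images.
- pan: loose dark round pan, about 1.6 kg, 206 mm across the rim, 60 mm high; inner radius 97 mm, inside floor 5 mm above its origin (centre of the underside). z up; x points level from the pan's centre to the side with the steel stub. A small steel wire loop on the opposite side (-x) reaches 131 mm from the centre
- pan_stub: stub on the pan, rising outwards at 30 deg above level. Origin: on its axis at the shoulder, 120 mm from the pan's centre, 46 mm up. x outwards along the stub, y level, z to the button's upper side. Bare stub x 0 to 50 mm, 18 (y) x 13 mm (z), last 10 mm tapered to 11 x 6. Handle home: handle's axes equal these, handle_mouth on this origin (play 1.3 mm y, z; 1 mm x)
- button (a joint): brass spring button on the stub's upper face, 24 mm out from the shoulder, 8 mm wide, standing 7 mm out. The handle presses it down by itself as it slides on over the button's outer ramp (2 to 6 N along the stub); its square pan side then locks. Value in m: 0 = fully out, 0.007 = pressed level with the stub; spring 1.5 N out, 3.5 N pressed
- handle: loose handle, 0.14 kg, 160 mm long, 27 mm wide (y), 24 mm high (z): steel ferrule open at the mouth (bore 20.6 y x 15.5 mm z, 52 mm deep), then a black grip with a small hanging loop at the tail. Starts lying in the pan, hole side up. Origin: on its axis 80 mm from the mouth, on the black grip, where it can be gripped across y; x from mouth to tail, z to the hole's side
- handle_mouth (a point): centre of the handle's mouth, 80 mm from the handle's origin along its -x; axes as the handle's. With the handle fitted, its tail stands 260 mm from the pan's centre and 140 mm above the worktop, so the lid must be carried over it
- handle_hole (a point): the hole in the handle's upper face (12.3 x 11 mm), 25 mm from the mouth, through which the button pops
- lid: loose glass lid with steel rim, 0.4 kg, 211 mm across, starting on the pan. Origin: under the centre of its lip (186 mm across, 6 mm high), z up. The lip drops 6 mm inside the pan's rim with 4 mm of play all round: seated, the lid's origin is 54 mm above the pan's origin. On a flat surface it rests on the lip
- lid_knob (a point): middle of the black knob (34 mm across, 24 mm tall, from 34 to 58 mm above the lid's origin) on the lid's axis, 46 mm above the lid's origin; the glass below it is about 23 mm above the lid's origin at the middle and falls to the rim
- board: wooden chopping board, fixed, 200 mm (x) x 300 mm (y), top 21 mm above its origin at the centre of its underside; starts empty
- lemon: yellow lemon, 71 x 53 x 51 mm, bystander; origin under its centre
- avocado: dark avocado, 101 x 68 x 68 mm, bystander; origin under its centre
- jug: white measuring jug, 141 x 155 x 129 mm, bystander; origin under its centre
- pepper_mill: wooden pepper mill, 58 mm across, 170 mm tall, bystander; origin under its centre
Not all that is in view belongs to the job. Leave any turquoise look-alike of the lid alone.

How it is judged:
By the outcome, as a careful person would: the job done as asked, in the order asked, and still so for the second after the job is handed in, with the robot touching nothing.
It also fails if it takes over 72 s, if anything falls off the work surface, if the arm or the gripper's body presses on something with over 40 N, if the wrist force passes 120 N, or if a joint passes its speed limit or range.

## Working session

There is one attempt and no reset: what is moved stays moved. The work goes in short steps, Python scripts to look and compute and a tool call to move; the robot and the scene stay as the last step left them, time stands still between calls to the robot, and variables do not carry over. Pictures are saved under pics/ and viewed, at most 10 in all, crops included, and the job is handed in when it is done.

Besides the shell and the picture viewer there is one more tool, called as name(argument=value, ...) on one line, values as JSON. jog_arm: Moves the arm, as the interface text tells. Its arguments: {"type":"object","properties":{"commands":{"type":"array"},"jaw":{"type":"number"}},"required":["commands"]}

```bash
mkdir -p pics; cat > h.py <<'E'
import numpy as np, cv2
from scipy.spatial.transform import Rotation as R
from rig import robot, optics, job_done
def ray(name,u,v):
    c=optics.camera_info(name);K=np.array(c["intrinsics"]);k=c["k1"]
    d=np.array([(u-K[0,2])/K[0,0],(v-K[1,2])/K[1,1]]);s=d.copy()
    for _ in range(30): s=d/(1+k*(s@s))
    r=R.from_quat(c["orientation"]).apply([s[0],-s[1],-1]);return np.array(c["eye"]),r/np.linalg.norm(r)
def onz(name,u,v,z):
    e,r=ray(name,u,v);return e+r*(z-e[2])/r[2]
def proj(name,P):
    c=optics.camera_info(name);K=np.array(c["intrinsics"])
    q=R.from_quat(c["orientation"]).inv().apply(np.array(P,float)-c["eye"])
    s=np.array([q[0]/-q[2],-q[1]/-q[2]]);s=s*(1+c["k1"]*(s@s));return K[:2,:2]@s+K[:2,2]
def two(a,b):
    e1,r1=ray(*a);e2,r2=ray(*b);A=np.array([r1,-r2]).T
    t=np.linalg.lstsq(A,e2-e1,rcond=None)[0];p,q=e1+r1*t[0],e2+r2*t[1];return (p+q)/2,np.linalg.norm(p-q)
def snap(name,f,crop=None,scale=1):
    im=optics.get_image(name)[:,:,::-1];cv2.imwrite(f"raw_{name}.png",im)
    if crop: im=im[crop[1]:crop[3],crop[0]:crop[2]]
    cv2.imwrite("pics/"+f,cv2.resize(im,None,fx=scale,fy=scale,interpolation=cv2.INTER_CUBIC))
E
python3 - <<'E'
from h import *
for n in("top","side"):
    snap(n,n+"1.png",None,1.5);c=optics.camera_info(n);print(n,c)
a,b=cv2.imread("pics/top1.png"),cv2.imread("pics/side1.png")
o=robot.observe();print(o)
E
```

```text
top {'intrinsics': array([[353.17940669,   0.        , 253.44004081],
       [  0.        , 353.17940669, 187.65941907],
       [  0.        ,   0.        ,   1.        ]]), 'k1': -0.021650122478312803, 'eye': array([ 436.89378499,  147.72525602, 1287.2044371 ]), 'orientation': array([ 0.03778591, -0.05108682, -0.69633981,  0.71489386])}
side {'intrinsics': array([[499.11848517,   0.        , 254.94695169],
       [  0.        , 499.11848517, 191.29844597],
       [  0.        ,   0.        ,   1.        ]]), 'k1': -0.08388142091550138, 'eye': array([  30.14224784, 1559.15351878,  921.37224577]), 'orientation': array([-0.09884165,  0.50631775,  0.84451209, -0.14377762])}
{'time_s': 0.1, 'joints': array([ 1.01921266e+00,  4.86999873e-02,  9.77214270e-02,  1.62200024e+00,
       -1.67173227e-06,  1.44296829e+00]), 'joint_vel': array([-1.26265791e-03, -2.19898077e-03,  2.17051192e-03, -6.64940765e-05,
       -3.88857394e-04,  2.16136879e-04]), 'tau': array([ 2.17277135e-03, -3.39851582e+01,  3.20935750e+01,  1.57825282e-02,
       -1.52066386e-04, -1.38689849e-06]), 'eef_pos': array([215.60092637, 478.06930056, 230.20551228]), 'tool_rot': array([ 2.10295964e-01,  9.77637160e-01, -1.02915561e-03, -3.62823198e-04]), 'force': array([-0.07303342,  0.13283226,  1.24565155]), 'wrist_torque': array([-0.00826722,  0.06098454, -0.0208361 ]), 'finger_force': 0.0, 'opening': 85.3328362505442}
```

View pics/top1.png

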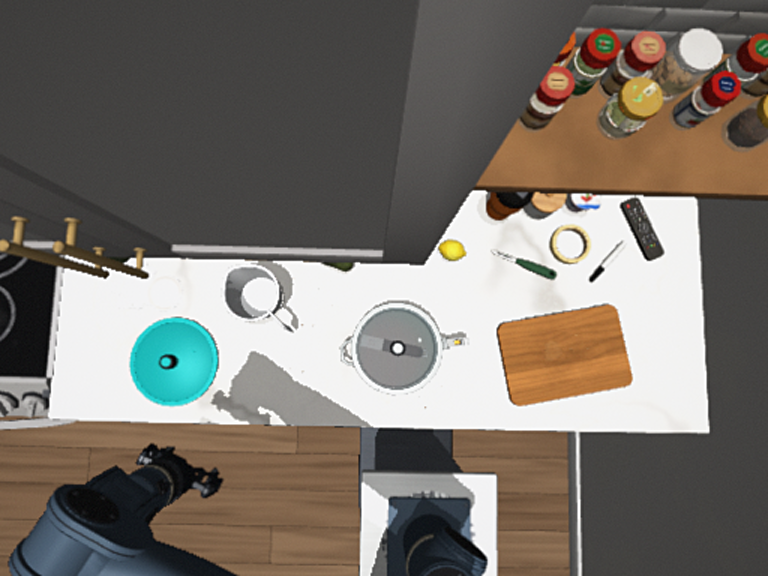

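View pics/side1.png

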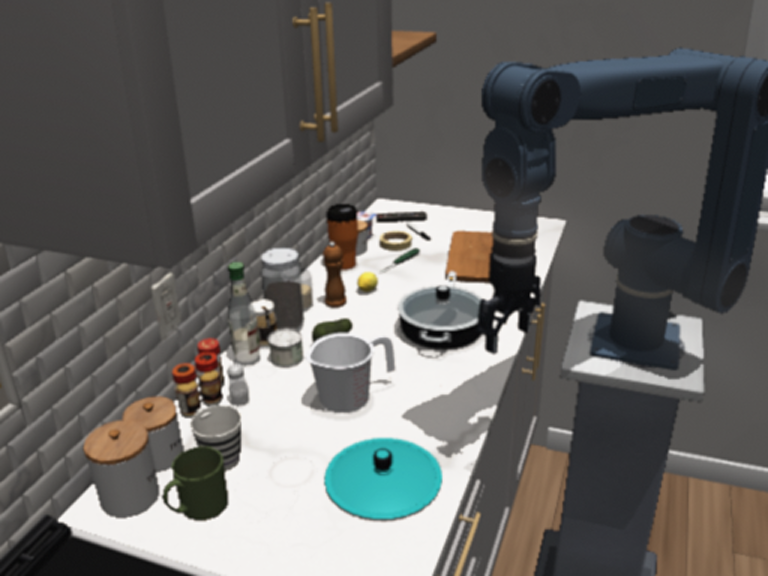

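The top view shows the pan with the clear glass lid at about (265,232) in raw pixels, its stub pointing right to (307,227). The board is at about (377,236). The lid candidates are the clear steel-rimmed one on the pan at (265,232) and the turquoise one at (116,241). The clear one fits the description because it sits on the pan. I'll confirm it in a crop.

```bash
python3 - <<'E'
from h import *
im=cv2.imread("raw_top.png")
cv2.imwrite("pics/crop1.png",cv2.resize(im[190:275,220:330],None,fx=7,fy=7,interpolation=cv2.INTER_CUBIC))
hsv=cv2.cvtColor(im,cv2.COLOR_BGR2HSV)
m=cv2.inRange(hsv,(5,80,60),(25,255,255));m[:195]=0;m[:,:325]=0;m[275:]=0
c=max(cv2.findContours(m,0,2)[0],key=cv2.contourArea)
bx=cv2.boxPoints(cv2.minAreaRect(c));P=np.array([onz("top",*p,21) for p in bx]);print("board",P.round(0).tolist(),P.mean(0),[np.linalg.norm(P[i]-P[i-1]) for i in range(4)])
for n,u,v,z in[("knobtop",265.3,232,112),("stubtip",310,227,75),("loop",230,234,40),("lemon",302,166,25),("jug",170,196,120),("turq",116,241,30)]: print(n,onz("top",u,v,z).round(0))
print("2view knob",two(("top",265.3,232),("side",442/1.5,291/1.5)))
E
```

```text
board [[502.0, -152.0, 21.0], [565.0, -452.0, 21.0], [366.0, -484.0, 21.0], [308.0, -189.0, 21.0]] [ 435.17367106 -319.33506541   21.        ] [np.float64(197.793491619461), np.float64(306.6411875355911), np.float64(200.61566948854306), np.float64(301.19998713720486)]
knobtop [439.  85. 112.]
stubtip [460. -70.  75.]
loop [429. 204.  40.]
lemon [681. -49.  25.]
jug [549. 403. 120.]
turq [394. 603.  30.]
2view knob (array([439.8741182 ,  84.10360616, 100.12765383]), np.float64(1.4196968966702137))
```

View pics/crop1.png

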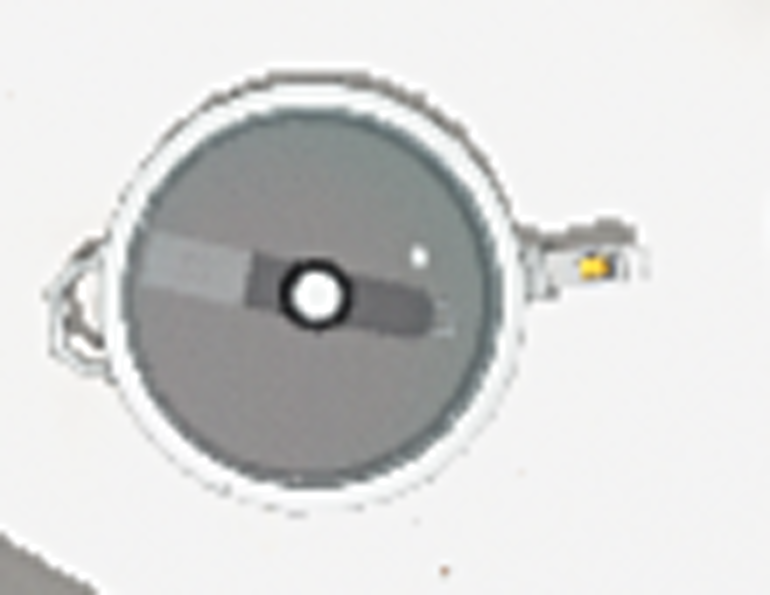

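The crop confirms the clear steel-rimmed lid on the pan, with its knob at (317,294). The handle lies beneath it with the mouth to the left and the tail towards the stub. The brass button is at (597,266).

```bash
cat >> h.py <<'E'
def lg(p,q,n,rot=None):
    "n equal body-twist rows from measured pose to (p,q)"
    o=robot.observe();R0=R.from_quat(o["tool_rot"]);q=R0 if q is None else q
    w=(R0.inv()*q).as_rotvec();v=R0.inv().apply(np.array(p,float)-o["eef_pos"])
    th=np.linalg.norm(w)
    if th>1e-6:
        k=w/th;K=np.array([[0,-k[2],k[1]],[k[2],0,-k[0]],[-k[1],k[0],0]])
        V=np.eye(3)+(1-np.cos(th))/th*K+(th-np.sin(th))/th*K@K;v=np.linalg.solve(V,v)
    print("n",n,"d",(v/n).round(2),"a",(w/n).round(4),"| from",o["eef_pos"].round(1),"t",round(o["time_s"],2))
def down(yaw):
    "tool pointing down, tool y at azimuth yaw"
    y=np.array([np.cos(yaw),np.sin(yaw),0]);z=np.array([0,0,-1.]);return R.from_matrix(np.array([np.cross(y,z),y,z]).T)
E
python3 - <<'E'
from h import *
f=lambda x,y:(220+x/7-.43,190+y/7-.43)
C=onz("top",*f(312.5,292),62);B=onz("top",*f(597,266),70)
print("rim",C,"button",B,np.linalg.norm((B-C)[:2]),"stub az",np.degrees(np.arctan2(*(B-C)[1::-1])))
M=onz("top",*f(145,262),20);T=onz("top",*f(433,312),20);print("mouth",M,"tail",T,np.linalg.norm(M-T),np.degrees(np.arctan2(*(T-M)[1::-1])))
lg([439.5,84.5,165],down(np.radians(9)),14)
E
```

```text
rim [441.62122172  85.65943499  62.        ] button [457.70979021 -53.4956526   70.        ] 140.082048954428 stub az -83.40496687177091
mouth [454.81324758 169.21436511  20.        ] tail [433.1896204   21.89977371  20.        ] 148.8931499161553 -98.35054959043109
n 14 d [-33.4   -4.52   4.66] a [-0.0002  0.0001  0.0707] | from [215.6 478.1 230.2] t 0.1
```

jog_arm(commands=[{"dx": -33.4, "dy": -4.5, "dz": 4, "az": 0.0707}, {"dx": -33.4, "dy": -4.5, "dz": 4, "az": 0.0707}, {"dx": -33.4, "dy": -4.5, "dz": 4, "az": 0.0707}, {"dx": -33.4, "dy": -4.5, "dz": 4, "az": 0.0707}, {"dx": -33.4, "dy": -4.5, "dz": 4, "az": 0.0707}, {"dx": -33.4, "dy": -4.5, "dz": 4, "az": 0.0707}, {"dx": -33.4, "dy": -4.5, "dz": 4, "az": 0.0707}, {"dx": -33.4, "dy": -4.5, "dz": 4, "az": 0.0707}, {"dx": -33.4, "dy": -4.5, "dz": 4, "az": 0.0707}, {"dx": -33.4, "dy": -4.5, "dz": 4, "az": 0.0707}], jaw=85)

```text
schema error: expected keys dx, dy, dz, ax, ay, az
```

jog_arm(commands=[{"dx": -33.4, "dy": -4.5, "dz": 6, "az": 0.0707}, {"dx": -33.4, "dy": -4.5, "dz": 6, "az": 0.0707}, {"dx": -33.4, "dy": -4.5, "dz": 6, "az": 0.0707}, {"dx": -33.4, "dy": -4.5, "dz": 6, "az": 0.0707}, {}, {}, {}, {}, {}, {}])

```text
schema error: expected keys dx, dy, dz, ax, ay, az
```

```bash
python3 - <<'E'
from h import *
o=robot.observe();print(o["eef_pos"],o["force"],o["joints"].round(2))
lg([440,84.5,83],down(np.radians(9)),6)
E
```

```text
[215.60092637 478.06930056 230.20551228] [-0.07303342  0.13283226  1.24565155] [ 1.02  0.05  0.1   1.62 -0.    1.44]
n 6 d [-77.97 -10.47  24.55] a [-4.00e-04  1.00e-04  1.65e-01] | from [215.6 478.1 230.2] t 0.1
```

jog_arm(commands=[{"dx": -33.4, "dy": -4.5, "dz": 4, "ax": 0, "ay": 0, "az": 0.0707}, {"dx": -33.4, "dy": -4.5, "dz": 4, "ax": 0, "ay": 0, "az": 0.0707}, {"dx": -33.4, "dy": -4.5, "dz": 4, "ax": 0, "ay": 0, "az": 0.0707}, {"dx": -33.4, "dy": -4.5, "dz": 4, "ax": 0, "ay": 0, "az": 0.0707}, {"dx": -33.4, "dy": -4.5, "dz": 4, "ax": 0, "ay": 0, "az": 0.0707}, {"dx": -33.4, "dy": -4.5, "dz": 4, "ax": 0, "ay": 0, "az": 0.0707}, {"dx": -33.4, "dy": -4.5, "dz": 4, "ax": 0, "ay": 0, "az": 0.0707}, {"dx": -33.4, "dy": -4.5, "dz": 4, "ax": 0, "ay": 0, "az": 0.0707}, {"dx": -33.4, "dy": -4.5, "dz": 4, "ax": 0, "ay": 0, "az": 0.0707}, {"dx": -33.4, "dy": -4.5, "dz": 4, "ax": 0, "ay": 0, "az": 0.0707}], jaw=85)

```text
time_s: 1.1
eef_pos: [427.6, 223.6, 190.5]
tool_rot: [0.537, 0.844, -0.0, -0.0]
force: [0.5, 0.2, -0.6]
opening: 85.1
finger_force: 0.0
```

jog_arm(commands=[{"dx": -33.4, "dy": -4.5, "dz": 6, "ax": 0, "ay": 0, "az": 0.0707}, {"dx": -33.4, "dy": -4.5, "dz": 6, "ax": 0, "ay": 0, "az": 0.0707}, {"dx": -33.4, "dy": -4.5, "dz": 6, "ax": 0, "ay": 0, "az": 0.0707}, {"dx": -33.4, "dy": -4.5, "dz": 6, "ax": 0, "ay": 0, "az": 0.0707}, {"dx": 0, "dy": 0, "dz": 0, "ax": 0, "ay": 0, "az": 0}, {"dx": 0, "dy": 0, "dz": 0, "ax": 0, "ay": 0, "az": 0}, {"dx": 0, "dy": 0, "dz": 0, "ax": 0, "ay": 0, "az": 0}, {"dx": 0, "dy": 0, "dz": 0, "ax": 0, "ay": 0, "az": 0}, {"dx": 0, "dy": 0, "dz": 0, "ax": 0, "ay": 0, "az": 0}, {"dx": 0, "dy": 0, "dz": 0, "ax": 0, "ay": 0, "az": 0}])

```text
time_s: 2.1
eef_pos: [454.0, 94.0, 167.5]
tool_rot: [0.649, 0.761, 0.0, 0.0]
force: [1.0, 0.4, -0.4]
opening: 84.9
finger_force: 0.0
```

```bash
python3 - <<'E'
from h import *
o=robot.observe();print(o["eef_pos"],o["force"],o["joints"].round(2))
lg([440,84.5,83],down(np.radians(9)),5)
E
```

```text
[453.98251105  93.96328611 167.48922148] [ 0.99186148  0.38789218 -0.36509615] [ 0.06 -0.12 -0.19  1.5   0.    1.47]
n 5 d [-1.43 -3.06 16.9 ] a [0.0001 0.     0.0003] | from [454.   94.  167.5] t 2.1
```

jog_arm(commands=[{"dx": -2.4, "dy": -5.1, "dz": 2, "ax": 0, "ay": 0, "az": 0}, {"dx": -2.4, "dy": -5.1, "dz": 3, "ax": 0, "ay": 0, "az": 0}, {"dx": -2.4, "dy": -5.1, "dz": 8, "ax": 0, "ay": 0, "az": 0}, {"dx": 0, "dy": 0, "dz": 12, "ax": 0, "ay": 0, "az": 0}, {"dx": 0, "dy": 0, "dz": 15, "ax": 0, "ay": 0, "az": 0}, {"dx": 0, "dy": 0, "dz": 15, "ax": 0, "ay": 0, "az": 0}, {"dx": 0, "dy": 0, "dz": 15, "ax": 0, "ay": 0, "az": 0}, {"dx": 0, "dy": 0, "dz": 10, "ax": 0, "ay": 0, "az": 0}, {"dx": 0, "dy": 0, "dz": 4.5, "ax": 0, "ay": 0, "az": 0}, {"dx": 0, "dy": 0, "dz": 0, "ax": 0, "ay": 0, "az": 0}])

```text
time_s: 3.1
eef_pos: [439.2, 83.7, 81.8]
tool_rot: [0.649, 0.76, -0.001, -0.001]
force: [0.5, -0.6, 1.0]
opening: 84.9
finger_force: 0.0
```

jog_arm(commands=[{"dx": 0, "dy": 0, "dz": 0, "ax": 0, "ay": 0, "az": 0}, {"dx": 0, "dy": 0, "dz": 0, "ax": 0, "ay": 0, "az": 0}, {"dx": 0, "dy": 0, "dz": 0, "ax": 0, "ay": 0, "az": 0}, {"dx": 0, "dy": 0, "dz": 0, "ax": 0, "ay": 0, "az": 0}, {"dx": 0, "dy": 0, "dz": 0, "ax": 0, "ay": 0, "az": 0}, {"dx": 0, "dy": 0, "dz": 0, "ax": 0, "ay": 0, "az": 0}, {"dx": 0, "dy": 0, "dz": 0, "ax": 0, "ay": 0, "az": 0}, {"dx": 0, "dy": 0, "dz": 0, "ax": 0, "ay": 0, "az": 0}, {"dx": 0, "dy": 0, "dz": 0, "ax": 0, "ay": 0, "az": 0}, {"dx": 0, "dy": 0, "dz": 0, "ax": 0, "ay": 0, "az": 0}], jaw=20)

```text
time_s: 4.1
eef_pos: [440.9, 83.8, 83.8]
tool_rot: [0.649, 0.76, 0.001, 0.001]
force: [1.1, -0.0, 4.6]
opening: 32.0
finger_force: 60.1
```

jog_arm(commands=[{"dx": 0, "dy": 0, "dz": -3, "ax": 0, "ay": 0, "az": 0}, {"dx": 0, "dy": 0, "dz": -6, "ax": 0, "ay": 0, "az": 0}, {"dx": 0, "dy": 0, "dz": -8, "ax": 0, "ay": 0, "az": 0}, {"dx": 0, "dy": 0, "dz": -10, "ax": 0, "ay": 0, "az": 0}, {"dx": 0, "dy": 0, "dz": -12, "ax": 0, "ay": 0, "az": 0}, {"dx": 0, "dy": 0, "dz": -12, "ax": 0, "ay": 0, "az": 0}, {"dx": 0, "dy": 0, "dz": -10, "ax": 0, "ay": 0, "az": 0}, {"dx": 0, "dy": 0, "dz": -6, "ax": 0, "ay": 0, "az": 0}, {"dx": 0, "dy": 0, "dz": -3, "ax": 0, "ay": 0, "az": 0}, {"dx": 0, "dy": 0, "dz": 0, "ax": 0, "ay": 0, "az": 0}])

```text
time_s: 5.1
eef_pos: [440.3, 83.8, 153.3]
tool_rot: [0.649, 0.76, 0.0, 0.0]
force: [1.0, 0.1, -3.8]
opening: 32.5
finger_force: 59.9
```

```bash
python3 - <<'E'
from h import *
lg([435,-319,145],None,14)
E
```

```text
n 14 d [-28.36  -4.88   0.59] a [0. 0. 0.] | from [440.3  83.8 153.3] t 5.1
```

jog_arm(commands=[{"dx": -10, "dy": -1.7, "dz": 0, "ax": 0, "ay": 0, "az": 0}, {"dx": -22, "dy": -3.8, "dz": 0, "ax": 0, "ay": 0, "az": 0}, {"dx": -32, "dy": -5.5, "dz": 0, "ax": 0, "ay": 0, "az": 0}, {"dx": -38, "dy": -6.5, "dz": 0, "ax": 0, "ay": 0, "az": 0}, {"dx": -40, "dy": -6.9, "dz": 0, "ax": 0, "ay": 0, "az": 0}, {"dx": -40, "dy": -6.9, "dz": 0, "ax": 0, "ay": 0, "az": 0}, {"dx": -40, "dy": -6.9, "dz": 0, "ax": 0, "ay": 0, "az": 0}, {"dx": -40, "dy": -6.9, "dz": 0, "ax": 0, "ay": 0, "az": 0}, {"dx": -40, "dy": -6.9, "dz": 0, "ax": 0, "ay": 0, "az": 0}, {"dx": -38, "dy": -6.5, "dz": 0, "ax": 0, "ay": 0, "az": 0}])

```text
time_s: 6.1
eef_pos: [434.2, -263.4, 151.9]
tool_rot: [0.65, 0.76, -0.0, -0.001]
force: [0.7, -0.6, -4.8]
opening: 32.3
finger_force: 60.1
```

jog_arm(commands=[{"dx": -32, "dy": -5.5, "dz": 0, "ax": 0, "ay": 0, "az": 0}, {"dx": -17, "dy": -2.9, "dz": 5, "ax": 0, "ay": 0, "az": 0}, {"dx": -8, "dy": -1.4, "dz": 10, "ax": 0, "ay": 0, "az": 0}, {"dx": 0, "dy": 0, "dz": 15, "ax": 0, "ay": 0, "az": 0}, {"dx": 0, "dy": 0, "dz": 15, "ax": 0, "ay": 0, "az": 0}, {"dx": 0, "dy": 0, "dz": 15, "ax": 0, "ay": 0, "az": 0}, {"dx": 0, "dy": 0, "dz": 12, "ax": 0, "ay": 0, "az": 0}, {"dx": 0, "dy": 0, "dz": 8, "ax": 0, "ay": 0, "az": 0}, {"dx": 0, "dy": 0, "dz": 5, "ax": 0, "ay": 0, "az": 0}, {"dx": 0, "dy": 0, "dz": 3, "ax": 0, "ay": 0, "az": 0}])

```text
time_s: 7.1
eef_pos: [434.8, -318.8, 64.5]
tool_rot: [0.649, 0.761, 0.0, -0.0]
force: [0.7, 0.6, -4.1]
opening: 32.7
finger_force: 60.1
```

Contact is expected at about z=51. I'll lower the last part slowly.

jog_arm(commands=[{"dx": 0, "dy": 0, "dz": 3, "ax": 0, "ay": 0, "az": 0}, {"dx": 0, "dy": 0, "dz": 2, "ax": 0, "ay": 0, "az": 0}, {"dx": 0, "dy": 0, "dz": 1.5, "ax": 0, "ay": 0, "az": 0}, {"dx": 0, "dy": 0, "dz": 1, "ax": 0, "ay": 0, "az": 0}, {"dx": 0, "dy": 0, "dz": 1, "ax": 0, "ay": 0, "az": 0}, {"dx": 0, "dy": 0, "dz": 1, "ax": 0, "ay": 0, "az": 0}, {"dx": 0, "dy": 0, "dz": 1, "ax": 0, "ay": 0, "az": 0}, {"dx": 0, "dy": 0, "dz": 0.5, "ax": 0, "ay": 0, "az": 0}, {"dx": 0, "dy": 0, "dz": 0.5, "ax": 0, "ay": 0, "az": 0}, {"dx": 0, "dy": 0, "dz": 0, "ax": 0, "ay": 0, "az": 0}])

```text
time_s: 8.1
eef_pos: [434.7, -319.0, 53.2]
tool_rot: [0.649, 0.76, 0.0, -0.0]
force: [-0.8, -0.3, -5.1]
opening: 32.4
finger_force: 60.1
```

jog_arm(commands=[{"dx": 0, "dy": 0, "dz": 0.5, "ax": 0, "ay": 0, "az": 0}, {"dx": 0, "dy": 0, "dz": 0.5, "ax": 0, "ay": 0, "az": 0}, {"dx": 0, "dy": 0, "dz": 0.3, "ax": 0, "ay": 0, "az": 0}, {"dx": 0, "dy": 0, "dz": 0.3, "ax": 0, "ay": 0, "az": 0}, {"dx": 0, "dy": 0, "dz": 0.2, "ax": 0, "ay": 0, "az": 0}, {"dx": 0, "dy": 0, "dz": 0, "ax": 0, "ay": 0, "az": 0}, {"dx": 0, "dy": 0, "dz": 0, "ax": 0, "ay": 0, "az": 0}, {"dx": 0, "dy": 0, "dz": 0, "ax": 0, "ay": 0, "az": 0}, {"dx": 0, "dy": 0, "dz": 0, "ax": 0, "ay": 0, "az": 0}, {"dx": 0, "dy": 0, "dz": 0, "ax": 0, "ay": 0, "az": 0}])

```text
time_s: 9.1
eef_pos: [434.7, -319.0, 51.5]
tool_rot: [0.649, 0.76, 0.0, 0.0]
force: [1.2, -1.0, -4.7]
opening: 32.3
finger_force: 60.1
```

jog_arm(commands=[{"dx": 0, "dy": 0, "dz": 0.5, "ax": 0, "ay": 0, "az": 0}, {"dx": 0, "dy": 0, "dz": 0.5, "ax": 0, "ay": 0, "az": 0}, {"dx": 0, "dy": 0, "dz": 0.5, "ax": 0, "ay": 0, "az": 0}, {"dx": 0, "dy": 0, "dz": 0.3, "ax": 0, "ay": 0, "az": 0}, {"dx": 0, "dy": 0, "dz": 0, "ax": 0, "ay": 0, "az": 0}, {"dx": 0, "dy": 0, "dz": 0, "ax": 0, "ay": 0, "az": 0}, {"dx": 0, "dy": 0, "dz": 0, "ax": 0, "ay": 0, "az": 0}, {"dx": 0, "dy": 0, "dz": 0, "ax": 0, "ay": 0, "az": 0}, {"dx": 0, "dy": 0, "dz": 0, "ax": 0, "ay": 0, "az": 0}, {"dx": 0, "dy": 0, "dz": 0, "ax": 0, "ay": 0, "az": 0}])

```text
time_s: 10.1
eef_pos: [434.7, -319.1, 51.2]
tool_rot: [0.649, 0.76, -0.0, 0.0]
force: [-3.4, 1.9, 4.8]
opening: 32.1
finger_force: 60.7
```

jog_arm(commands=[{"dx": 0, "dy": 0, "dz": 0, "ax": 0, "ay": 0, "az": 0}, {"dx": 0, "dy": 0, "dz": 0, "ax": 0, "ay": 0, "az": 0}, {"dx": 0, "dy": 0, "dz": 0, "ax": 0, "ay": 0, "az": 0}, {"dx": 0, "dy": 0, "dz": 0, "ax": 0, "ay": 0, "az": 0}, {"dx": 0, "dy": 0, "dz": 0, "ax": 0, "ay": 0, "az": 0}, {"dx": 0, "dy": 0, "dz": -5, "ax": 0, "ay": 0, "az": 0}, {"dx": 0, "dy": 0, "dz": -15, "ax": 0, "ay": 0, "az": 0}, {"dx": 0, "dy": 0, "dz": -25, "ax": 0, "ay": 0, "az": 0}, {"dx": 0, "dy": 0, "dz": -35, "ax": 0, "ay": 0, "az": 0}, {"dx": 0, "dy": 0, "dz": -35, "ax": 0, "ay": 0, "az": 0}], jaw=85)

```text
time_s: 11.1
eef_pos: [434.6, -318.9, 166.9]
tool_rot: [0.649, 0.76, -0.0, 0.0]
force: [0.1, 0.7, -0.7]
opening: 85.0
finger_force: 0.0
```

```bash
python3 - <<'E'
from h import *
o=robot.observe();print(o["eef_pos"],o["opening"])
snap("top","crop2.png",(220,190,440,290),3.6)
im=cv2.imread("raw_top.png");cv2.imwrite("pics/crop2.png",np.vstack([cv2.resize(im[190:275,220:320],None,fx=7,fy=7,interpolation=2)]))
E
```

```text
[ 434.59108409 -318.89869862  166.90673312] 85.03448622937167
```

View pics/crop2.png

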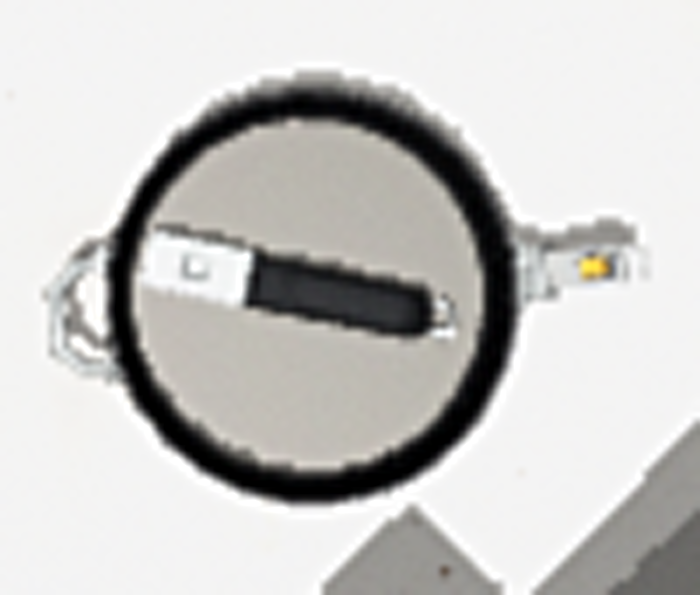

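The crop shows the empty pan with the handle inside. The hole is at (195,265), the black grip runs from (247,277) to (433,312), and the brass button is at (597,266).

```bash
python3 - <<'E'
from h import *
im=cv2.imread("raw_top.png");g=im.max(2);S=8
big=cv2.resize(im[190:275,220:320],None,fx=S,fy=S,interpolation=cv2.INTER_LINEAR)
f=lambda p:(220+(p[0]+.5)/S-.5,190+(p[1]+.5)/S-.5)
d=(big.max(2)<75).astype(np.uint8);cs=sorted(cv2.findContours(d,cv2.RETR_EXTERNAL,2)[0],key=cv2.contourArea)
rim=cs[-1];el=cv2.fitEllipse(cv2.convexHull(rim));C=onz("top",*f(el[0]),60);print("ellipse",el)
E=[np.linalg.norm(onz("top",*f((el[0][0]+s,el[0][1])),60)-C) for s in(-el[1][0]/2,el[1][0]/2)];print("pan C",C,"r",E)
hsv=cv2.cvtColor(big,cv2.COLOR_BGR2HSV)
b=cv2.inRange(hsv,(15,120,120),(32,255,255));ys,xs=np.nonzero(b);B=onz("top",*f((xs.mean(),ys.mean())),70);print("button",B,xs.min(),xs.max(),ys.min(),ys.max())
print("r",np.linalg.norm((B-C)[:2]),"az",np.degrees(np.arctan2(*(B-C)[1::-1])))
m=d.copy();n,lab,st,ce=cv2.connectedComponentsWithStats(m)
for i in range(1,n):
    if st[i,4]>2000: print("dark",st[i],ce[i])
i=[i for i in range(1,n) if 5000<st[i,4]<40000 and 300<ce[i][0]<500][0]
c=cv2.findContours((lab==i).astype(np.uint8),0,2)[0][0];r=cv2.minAreaRect(c);bx=cv2.boxPoints(r)
P=np.array([onz("top",*f(p),29) for p in bx]);print("grip",P.round(1).tolist(),"mid",P.mean(0))
H=onz("top",*f((195*8/7,265*8/7)),29);G=P.mean(0);u=(G-H)/np.linalg.norm(G-H)
print("hole",H,"az",np.degrees(np.arctan2(u[1],u[0])),"origin",H+55*u,"mouth r",np.linalg.norm((H-25*u-C)[:2]))
k=two(("side",293,190),("top",293,190))
E
```

```text
ellipse ((356.0457458496094, 337.74359130859375), (465.8020935058594, 469.58538818359375), 177.7040252685547)
pan C [439.91591878  86.02137156  60.        ] r [np.float64(100.41301120211746), np.float64(100.78149963576806)]
button [457.25495928 -52.11991155  70.        ] 666 695 295 315
r 139.2252003963702 az -82.84583521390651
dark [  124   103   465   470 41075] [371.47052952 339.03620207]
dark [  283   289   212    94 12048] [387.23987384 338.90894754]
grip [[434.1, 117.7, 29.0], [461.3, 112.9, 29.0], [445.2, 19.7, 29.0], [418.0, 24.8, 29.0]] mid [439.66682646  68.73948447  29.        ]
hole [453.84614166 143.77293199  29.        ] az -100.70117824651747 origin [443.63336645  89.72943819  29.        ] mouth r 84.38594000985366
```

```bash
python3 - <<'E'
from h import *
lg([443.5,89.5,120],down(np.radians(-10)),11)
E
```

```text
n 11 d [37.56  0.22  4.79] a [0.0008 0.0008 0.0302] | from [ 437.3 -321.5  174.6] t 11.15
```

jog_arm(commands=[{"dx": 15, "dy": 0, "dz": 0, "ax": 0, "ay": 0, "az": 0.012}, {"dx": 35, "dy": 0.2, "dz": 4, "ax": 0, "ay": 0, "az": 0.028}, {"dx": 45, "dy": 0.2, "dz": 5, "ax": 0, "ay": 0, "az": 0.036}, {"dx": 45, "dy": 0.2, "dz": 5, "ax": 0, "ay": 0, "az": 0.036}, {"dx": 45, "dy": 0.2, "dz": 5, "ax": 0, "ay": 0, "az": 0.036}, {"dx": 45, "dy": 0.2, "dz": 5, "ax": 0, "ay": 0, "az": 0.036}, {"dx": 45, "dy": 0.2, "dz": 5, "ax": 0, "ay": 0, "az": 0.036}, {"dx": 45, "dy": 0.2, "dz": 5, "ax": 0, "ay": 0, "az": 0.036}, {"dx": 45, "dy": 0.2, "dz": 5, "ax": 0, "ay": 0, "az": 0.036}, {"dx": 35, "dy": 0.2, "dz": 5, "ax": 0, "ay": 0, "az": 0.028}])

```text
time_s: 12.15
eef_pos: [429.4, 82.1, 120.3]
tool_rot: [0.762, 0.647, -0.0, -0.001]
force: [1.0, -0.7, 0.1]
opening: 84.7
finger_force: 0.0
```

jog_arm(commands=[{"dx": 10, "dy": 0, "dz": 0, "ax": 0, "ay": 0, "az": 0.012}, {"dx": 0, "dy": 0, "dz": 0, "ax": 0, "ay": 0, "az": 0}, {"dx": 0, "dy": 0, "dz": 0, "ax": 0, "ay": 0, "az": 0}, {"dx": 0, "dy": 0, "dz": 0, "ax": 0, "ay": 0, "az": 0}, {"dx": 0, "dy": 0, "dz": 0, "ax": 0, "ay": 0, "az": 0}, {"dx": 0, "dy": 0, "dz": 0, "ax": 0, "ay": 0, "az": 0}, {"dx": 0, "dy": 0, "dz": 0, "ax": 0, "ay": 0, "az": 0}, {"dx": 0, "dy": 0, "dz": 0, "ax": 0, "ay": 0, "az": 0}, {"dx": 0, "dy": 0, "dz": 0, "ax": 0, "ay": 0, "az": 0}, {"dx": 0, "dy": 0, "dz": 0, "ax": 0, "ay": 0, "az": 0}])

```text
time_s: 13.15
eef_pos: [432.5, 89.1, 120.7]
tool_rot: [0.766, 0.643, -0.0, -0.0]
force: [-0.3, 0.0, -0.7]
opening: 85.0
finger_force: 0.0
```

```bash
python3 - <<'E'
from h import *
lg([443.5,89.5,6],down(np.radians(-10)),10)
E
```

```text
n 10 d [ 0.23  1.07 11.47] a [-0. -0. -0.] | from [432.5  89.1 120.7] t 13.15
```

jog_arm(commands=[{"dx": 0.8, "dy": 3.6, "dz": 5, "ax": 0, "ay": 0, "az": 0}, {"dx": 0.8, "dy": 3.6, "dz": 10, "ax": 0, "ay": 0, "az": 0}, {"dx": 0.7, "dy": 3.5, "dz": 15, "ax": 0, "ay": 0, "az": 0}, {"dx": 0, "dy": 0, "dz": 20, "ax": 0, "ay": 0, "az": 0}, {"dx": 0, "dy": 0, "dz": 20, "ax": 0, "ay": 0, "az": 0}, {"dx": 0, "dy": 0, "dz": 18, "ax": 0, "ay": 0, "az": 0}, {"dx": 0, "dy": 0, "dz": 13, "ax": 0, "ay": 0, "az": 0}, {"dx": 0, "dy": 0, "dz": 8, "ax": 0, "ay": 0, "az": 0}, {"dx": 0, "dy": 0, "dz": 4, "ax": 0, "ay": 0, "az": 0}, {"dx": 0, "dy": 0, "dz": 0, "ax": 0, "ay": 0, "az": 0}])

```text
time_s: 14.15
eef_pos: [443.3, 89.6, 7.4]
tool_rot: [0.766, 0.643, -0.0, -0.0]
force: [-1.0, 0.4, -0.0]
opening: 85.1
finger_force: 0.0
```

jog_arm(commands=[{"dx": 0, "dy": 0, "dz": 0, "ax": 0, "ay": 0, "az": 0}, {"dx": 0, "dy": 0, "dz": 0, "ax": 0, "ay": 0, "az": 0}, {"dx": 0, "dy": 0, "dz": 0, "ax": 0, "ay": 0, "az": 0}, {"dx": 0, "dy": 0, "dz": 0, "ax": 0, "ay": 0, "az": 0}, {"dx": 0, "dy": 0, "dz": 0, "ax": 0, "ay": 0, "az": 0}, {"dx": 0, "dy": 0, "dz": 0, "ax": 0, "ay": 0, "az": 0}, {"dx": 0, "dy": 0, "dz": 0, "ax": 0, "ay": 0, "az": 0}, {"dx": 0, "dy": 0, "dz": 0, "ax": 0, "ay": 0, "az": 0}, {"dx": 0, "dy": 0, "dz": 0, "ax": 0, "ay": 0, "az": 0}, {"dx": 0, "dy": 0, "dz": 0, "ax": 0, "ay": 0, "az": 0}], jaw=15)

```text
time_s: 15.15
eef_pos: [444.2, 89.6, 8.4]
tool_rot: [0.766, 0.643, 0.001, 0.0]
force: [-0.2, -0.1, 5.5]
opening: 26.0
finger_force: 60.0
```

jog_arm(commands=[{"dx": 0, "dy": 0, "dz": -4, "ax": 0, "ay": 0, "az": 0}, {"dx": 0, "dy": 0, "dz": -8, "ax": 0, "ay": 0, "az": 0}, {"dx": 0, "dy": 0, "dz": -14, "ax": 0, "ay": 0, "az": 0}, {"dx": 0, "dy": 0, "dz": -20, "ax": 0, "ay": 0, "az": 0}, {"dx": 0, "dy": 0, "dz": -24, "ax": 0, "ay": 0, "az": 0}, {"dx": 0, "dy": 0, "dz": -24, "ax": 0, "ay": 0, "az": 0}, {"dx": 0, "dy": 0, "dz": -20, "ax": 0, "ay": 0, "az": 0}, {"dx": 0, "dy": 0, "dz": -10, "ax": 0, "ay": 0, "az": 0}, {"dx": 0, "dy": 0, "dz": -4, "ax": 0, "ay": 0, "az": 0}, {"dx": 0, "dy": 0, "dz": 0, "ax": 0, "ay": 0, "az": 0}])

```text
time_s: 16.15
eef_pos: [443.5, 89.6, 135.9]
tool_rot: [0.766, 0.643, 0.0, 0.0]
force: [0.1, -0.2, -3.0]
opening: 25.8
finger_force: 59.3
```

```bash
cat >> h.py <<'E'
C0=np.array([440,85.5,0]);PHI=np.radians(-82.9)
def stub(C=C0,phi=PHI):
    u=np.array([np.cos(phi),np.sin(phi),0]);k=np.array([0,0,1.])
    x=u*np.cos(np.pi/6)+k*.5;z=-u*.5+k*np.cos(np.pi/6);return C+120*u+46*k,x,np.cross(z,x),z
def hpose(d,off=(0,0,0),zo=8.6,C=C0,phi=PHI):
    "tool pose with mouth d mm out from home; off: tool-held correction along handle axes"
    S,x,y,z=stub(C,phi);O=S+(80+d)*x+off[0]*x+off[1]*y+off[2]*z
    return O-zo*z, R.from_matrix(np.array([-x,y,-z]).T)
E
python3 - <<'E'
from h import *
print(robot.observe()["joints"].round(2))
p,q=hpose(85);print(p);lg(p+[0,0,15],q,12);print(hpose(0)[0],stub()[0])
E
```

```text
[ 0.05 -0.14 -0.27  1.44  0.    1.8 ]
[ 473.02559666 -179.64532997  121.05218153]
n 12 d [-21.92   3.04   5.91] a [-0.0065 -0.0433 -0.0243] | from [443.5  89.6 135.9] t 16.15
[ 463.92702506 -106.59763325   78.55218153] [454.83217721 -33.57983255  46.        ]
```

jog_arm(commands=[{"dx": -26.3, "dy": 3.65, "dz": 7.1, "ax": -0.0078, "ay": -0.052, "az": -0.0292}, {"dx": -26.3, "dy": 3.65, "dz": 7.1, "ax": -0.0078, "ay": -0.052, "az": -0.0292}, {"dx": -26.3, "dy": 3.65, "dz": 7.1, "ax": -0.0078, "ay": -0.052, "az": -0.0292}, {"dx": -26.3, "dy": 3.65, "dz": 7.1, "ax": -0.0078, "ay": -0.052, "az": -0.0292}, {"dx": -26.3, "dy": 3.65, "dz": 7.1, "ax": -0.0078, "ay": -0.052, "az": -0.0292}, {"dx": -26.3, "dy": 3.65, "dz": 7.1, "ax": -0.0078, "ay": -0.052, "az": -0.0292}, {"dx": -26.3, "dy": 3.65, "dz": 7.1, "ax": -0.0078, "ay": -0.052, "az": -0.0292}, {"dx": -26.3, "dy": 3.65, "dz": 7.1, "ax": -0.0078, "ay": -0.052, "az": -0.0292}, {"dx": -26.3, "dy": 3.65, "dz": 7.1, "ax": -0.0078, "ay": -0.052, "az": -0.0292}, {"dx": -26.3, "dy": 3.65, "dz": 7.1, "ax": -0.0078, "ay": -0.052, "az": -0.0292}])

```text
time_s: 17.15
eef_pos: [467.7, -180.4, 126.4]
tool_rot: [0.638, 0.725, -0.173, 0.193]
force: [0.4, 0.6, -1.3]
opening: 26.0
finger_force: 59.3
```

jog_arm(commands=[{"dx": 0, "dy": 0, "dz": 0, "ax": 0, "ay": 0, "az": 0}, {"dx": 0, "dy": 0, "dz": 0, "ax": 0, "ay": 0, "az": 0}, {"dx": 0, "dy": 0, "dz": 0, "ax": 0, "ay": 0, "az": 0}, {"dx": 0, "dy": 0, "dz": 0, "ax": 0, "ay": 0, "az": 0}, {"dx": 0, "dy": 0, "dz": 0, "ax": 0, "ay": 0, "az": 0}, {"dx": 0, "dy": 0, "dz": 0, "ax": 0, "ay": 0, "az": 0}, {"dx": 0, "dy": 0, "dz": 0, "ax": 0, "ay": 0, "az": 0}, {"dx": 0, "dy": 0, "dz": 0, "ax": 0, "ay": 0, "az": 0}, {"dx": 0, "dy": 0, "dz": 0, "ax": 0, "ay": 0, "az": 0}, {"dx": 0, "dy": 0, "dz": 0, "ax": 0, "ay": 0, "az": 0}])

```text
time_s: 18.15
eef_pos: [469.1, -180.0, 128.7]
tool_rot: [0.639, 0.724, -0.172, 0.194]
force: [-0.1, 0.4, -2.1]
opening: 25.7
finger_force: 59.3
```

```bash
python3 - <<'E'
from h import *
print(robot.observe()["joints"].round(2))
p,q=hpose(70);lg(p,q,10)
E
```

```text
[-0.2  -0.18 -0.41  1.16 -0.49  1.2 ]
n 10 d [1.87 0.4  0.67] a [-0.  0.  0.] | from [ 469.1 -180.   128.7] t 18.15
```

jog_arm(commands=[{"dx": 0, "dy": 1, "dz": 1.7, "ax": 0, "ay": 0, "az": 0}, {"dx": 0, "dy": 1, "dz": 1.7, "ax": 0, "ay": 0, "az": 0}, {"dx": 2, "dy": 1, "dz": 1.7, "ax": 0, "ay": 0, "az": 0}, {"dx": 3, "dy": 1, "dz": 1.6, "ax": 0, "ay": 0, "az": 0}, {"dx": 4, "dy": 0, "dz": 0, "ax": 0, "ay": 0, "az": 0}, {"dx": 4, "dy": 0, "dz": 0, "ax": 0, "ay": 0, "az": 0}, {"dx": 3.7, "dy": 0, "dz": 0, "ax": 0, "ay": 0, "az": 0}, {"dx": 2, "dy": 0, "dz": 0, "ax": 0, "ay": 0, "az": 0}, {"dx": 0, "dy": 0, "dz": 0, "ax": 0, "ay": 0, "az": 0}, {"dx": 0, "dy": 0, "dz": 0, "ax": 0, "ay": 0, "az": 0}])

```text
time_s: 19.15
eef_pos: [471.5, -166.7, 113.6]
tool_rot: [0.639, 0.724, -0.171, 0.194]
force: [-0.1, -0.1, -1.5]
opening: 25.7
finger_force: 59.3
```

```bash
python3 - <<'E'
from h import *
p,q=hpose(70);lg(p,q,1)
t=optics.get_image("top")[:,:,::-1].copy();s=optics.get_image("side")[:,:,::-1].copy();o=robot.observe()
S,x,y,z=stub()
Rm=R.from_quat(o["tool_rot"]).as_matrix();O=o["eef_pos"]-8.6*Rm[:,2];hx=-Rm[:,0]
pts={"tip":S+50*x,"sh":S,"mouth":O-80*hx,"btn":S+24*x+10*z,"hole":O-55*hx+12*-Rm[:,2]}
out=[]
for n,im in(("top",t),("side",s)):
    cv2.imwrite(f"raw_{n}.png",im);c=proj(n,pts["tip"]);x0,y0=int(c[0])-45,int(c[1])-35
    im=cv2.resize(im[y0:y0+70,x0:x0+90],None,fx=8,fy=8,interpolation=cv2.INTER_CUBIC)
    for k,P in pts.items():
        u=(proj(n,P)-[x0,y0]+.5)*8;print(n,k,u.round(0));cv2.circle(im,tuple(u.astype(int)),3,{"tip":(0,0,255),"sh":(0,0,255),"mouth":(0,255,0),"btn":(255,0,255),"hole":(0,255,0)}[k],-1)
    out.append(im)
cv2.imwrite("pics/ins.png",cv2.resize(np.hstack(out),(800,311)) if 0 else cv2.resize(np.vstack(out),(386,600)))
cv2.imwrite("pics/insT.png",out[0]);cv2.imwrite("pics/insS.png",out[1])
E
```

```text
n 1 d [-0.03 -0.13  0.1 ] a [0.0001 0.0005 0.0003] | from [ 471.5 -166.7  113.6] t 19.15
top tip [369. 284.]
top sh [260. 295.]
top mouth [413. 279.]
top btn [304. 291.]
top hole [461. 275.]
side tip [367. 291.]
side sh [352. 380.]
side mouth [372. 256.]
side btn [358. 325.]
side hole [378. 198.]
```

View pics/insT.png

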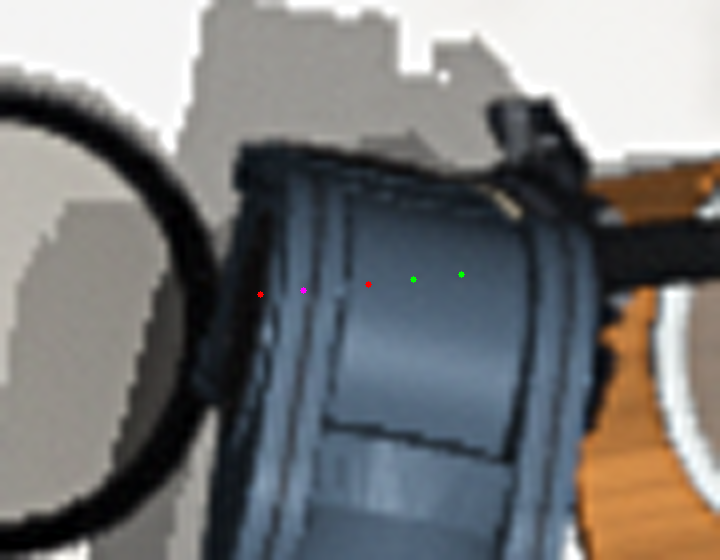

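View pics/insS.png

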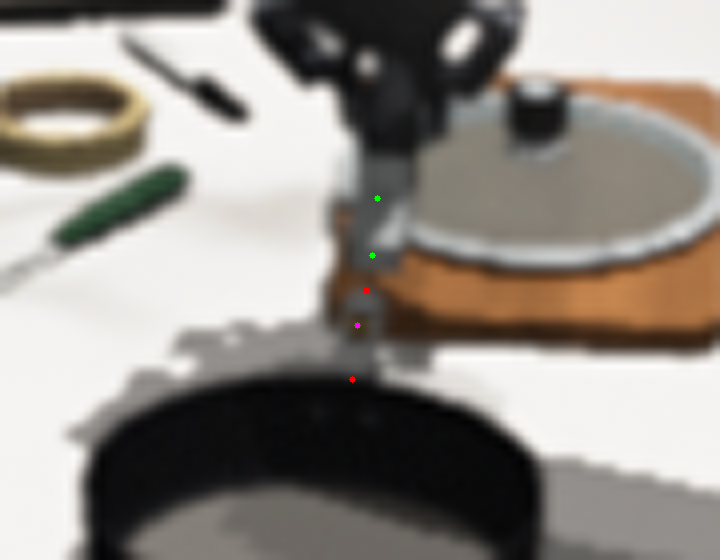

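The top view is blocked by the wrist. In the side view the ferrule is centred at about (385,225), slightly right of the predicted mouth line at x≈375. The stub is centred at about (363,330), and the lid lies flat on the board. I'll measure the edges before inserting.

```bash
python3 - <<'E'
from h import *
S,x,y,z=stub();o=robot.observe();Rm=R.from_quat(o["tool_rot"]).as_matrix();O=o["eef_pos"]-8.6*Rm[:,2];hx=-Rm[:,0]
c=proj("side",S+50*x);x0,y0=int(c[0])-45,int(c[1])-35
im=cv2.imread("raw_side.png")
for v in list(range(20,33))+list(range(34,48)):
    print(v,"pred",end=" ")
    a,b=(O-80*hx,O) if v<33 else (S,S+50*x)
    pa,pb=proj("side",a)-[x0,y0],proj("side",b)-[x0,y0];print(round(pa[0]+(v-pa[1])*(pb[0]-pa[0])/(pb[1]-pa[1]),1),[int(g) for g in cv2.cvtColor(im,cv2.COLOR_BGR2GRAY)[y0+v,x0+39:x0+54]])
cv2.imwrite("pics/z.png",cv2.resize(im[y0+12:y0+52,x0+28:x0+68],None,fx=15,fy=15,interpolation=cv2.INTER_NEAREST))
print(x0,y0,[ (n,proj("side",O-80*hx+s*Rm[:,1])-proj("side",O-80*hx)) for n,s in(("+10y",10),)])
E
```

```text
20 pred 47.9 [242, 240, 229, 209, 197, 151, 92, 76, 77, 78, 78, 72, 68, 102, 126]
21 pred 47.7 [241, 239, 225, 204, 191, 149, 95, 81, 83, 84, 83, 78, 73, 101, 126]
22 pred 47.5 [237, 236, 220, 200, 183, 139, 92, 80, 81, 83, 83, 78, 72, 102, 125]
23 pred 47.4 [229, 226, 199, 179, 169, 130, 90, 76, 77, 78, 82, 81, 82, 106, 125]
24 pred 47.2 [221, 207, 169, 139, 133, 111, 84, 74, 72, 74, 83, 92, 97, 114, 126]
25 pred 47.1 [216, 185, 133, 95, 89, 85, 79, 78, 77, 84, 107, 116, 114, 119, 127]
26 pred 46.9 [217, 177, 117, 84, 78, 79, 80, 80, 81, 101, 139, 139, 121, 122, 127]
27 pred 46.7 [217, 178, 116, 90, 88, 83, 82, 82, 91, 123, 156, 148, 135, 136, 133]
28 pred 46.6 [219, 182, 118, 82, 81, 82, 82, 90, 119, 158, 172, 150, 150, 161, 157]
29 pred 46.4 [226, 202, 142, 87, 74, 78, 83, 107, 147, 175, 170, 136, 136, 163, 175]
30 pred 46.2 [234, 230, 177, 96, 66, 72, 83, 111, 138, 154, 144, 107, 90, 115, 149]
31 pred 46.1 [239, 237, 189, 99, 62, 69, 77, 86, 91, 94, 89, 80, 74, 71, 79]
32 pred 45.9 [242, 237, 182, 94, 60, 69, 76, 77, 78, 74, 74, 90, 101, 88, 75]
34 pred 45.6 [236, 192, 117, 69, 6
[... 423 characters left out ...]
37, 41, 56]
40 pred 44.6 [140, 110, 73, 69, 68, 60, 59, 70, 65, 46, 38, 35, 36, 35, 39]
41 pred 44.5 [141, 126, 103, 86, 69, 52, 55, 69, 64, 47, 39, 38, 38, 37, 40]
42 pred 44.3 [144, 141, 127, 102, 74, 62, 66, 74, 78, 70, 62, 56, 53, 52, 55]
43 pred 44.2 [144, 141, 124, 102, 91, 88, 88, 93, 117, 115, 96, 85, 81, 80, 90]
44 pred 44.0 [130, 130, 114, 99, 96, 96, 93, 101, 140, 141, 112, 97, 94, 94, 121]
45 pred 43.8 [99, 98, 92, 90, 91, 92, 89, 87, 114, 137, 127, 109, 105, 106, 135]
46 pred 43.7 [64, 63, 61, 63, 68, 73, 71, 69, 105, 156, 159, 146, 149, 152, 167]
47 pred 43.5 [25, 24, 25, 24, 30, 32, 34, 43, 82, 129, 149, 164, 180, 192, 207]
256 145 [('+10y', array([-2.60970088, -0.21266751]))]
```

View pics/z.png

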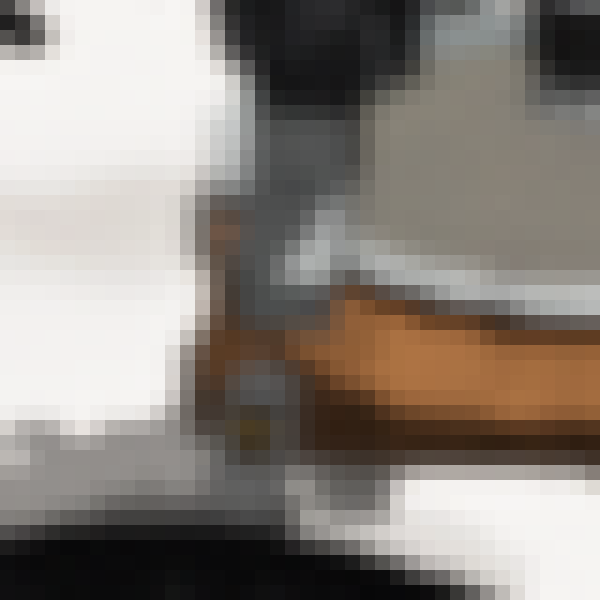

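The stub and button match the prediction to within 0.2 px. The ferrule is about 2 mm to the -y side, so I'll shift dy by +1.5 and start inserting.

jog_arm(commands=[{"dx": 0, "dy": 1.5, "dz": 0, "ax": 0, "ay": 0, "az": 0}, {"dx": 5, "dy": 0, "dz": 0, "ax": 0, "ay": 0, "az": 0}, {"dx": 6, "dy": 0, "dz": 0, "ax": 0, "ay": 0, "az": 0}, {"dx": 5, "dy": 0, "dz": 0, "ax": 0, "ay": 0, "az": 0}, {"dx": 4, "dy": 0, "dz": 0, "ax": 0, "ay": 0, "az": 0}, {"dx": 4, "dy": 0, "dz": 0, "ax": 0, "ay": 0, "az": 0}, {"dx": 3, "dy": 0, "dz": 0, "ax": 0, "ay": 0, "az": 0}, {"dx": 3, "dy": 0, "dz": 0, "ax": 0, "ay": 0, "az": 0}, {"dx": 2, "dy": 0, "dz": 0, "ax": 0, "ay": 0, "az": 0}, {"dx": 0, "dy": 0, "dz": 0, "ax": 0, "ay": 0, "az": 0}])

```text
time_s: 20.25
eef_pos: [469.4, -138.8, 97.3]
tool_rot: [0.639, 0.724, -0.172, 0.194]
force: [-0.0, -0.9, -1.4]
opening: 25.6
finger_force: 59.3
```

```bash
cat >> h.py <<'E'
def st():
    o=robot.observe();Rm=R.from_quat(o["tool_rot"]).as_matrix();S,x,y,z=stub()
    e=np.array([x,y,z])@(o["eef_pos"]-hpose(0)[0]);f=np.array([x,y,z])@o["force"];m=np.array([x,y,z])@o["wrist_torque"]
    print("t",round(o["time_s"],2),"rel home xyz",e.round(2),"F",f.round(1),"M",m.round(2),"open",round(o["opening"],1))
E
python3 -c "
from h import *
st()"
```

```text
t 20.25 rel home xyz [37.67  1.47 -0.09] F [ 0.1 -0.2 -1.6] M [0.01 0.7  0.03] open 25.6
```

jog_arm(commands=[{"dx": 2, "dy": 0, "dz": 0, "ax": 0, "ay": 0, "az": 0}, {"dx": 2, "dy": 0, "dz": 0, "ax": 0, "ay": 0, "az": 0}, {"dx": 2, "dy": 0, "dz": 0, "ax": 0, "ay": 0, "az": 0}, {"dx": 2, "dy": 0, "dz": 0, "ax": 0, "ay": 0, "az": 0}, {"dx": 2, "dy": 0, "dz": 0, "ax": 0, "ay": 0, "az": 0}, {"dx": 2, "dy": 0, "dz": 0, "ax": 0, "ay": 0, "az": 0}, {"dx": 2, "dy": 0, "dz": 0, "ax": 0, "ay": 0, "az": 0}, {"dx": 2, "dy": 0, "dz": 0, "ax": 0, "ay": 0, "az": 0}, {"dx": 1, "dy": 0, "dz": 0, "ax": 0, "ay": 0, "az": 0}, {"dx": 0, "dy": 0, "dz": 0, "ax": 0, "ay": 0, "az": 0}])

```text
time_s: 21.25
eef_pos: [467.9, -125.8, 90.6]
tool_rot: [0.639, 0.723, -0.173, 0.196]
force: [-2.1, -5.4, 4.1]
opening: 26.3
finger_force: 59.6
```

```bash
python3 -c "
from h import *
st()"
```

```text
t 21.25 rel home xyz [22.94  1.57  0.65] F [ 6.5 -2.8  1. ] M [-0.63 -0.61  0.22] open 26.3
```

jog_arm(commands=[{"dx": 1, "dy": -0.5, "dz": 0, "ax": 0, "ay": 0, "az": 0}, {"dx": 1.5, "dy": -0.3, "dz": 0, "ax": 0, "ay": 0, "az": 0}, {"dx": 2, "dy": 0, "dz": 0, "ax": 0, "ay": 0, "az": 0}, {"dx": 2, "dy": 0, "dz": 0, "ax": 0, "ay": 0, "az": 0}, {"dx": 2, "dy": 0, "dz": 0, "ax": 0, "ay": 0, "az": 0}, {"dx": 2, "dy": 0, "dz": 0, "ax": 0, "ay": 0, "az": 0}, {"dx": 1.5, "dy": 0, "dz": 0, "ax": 0, "ay": 0, "az": 0}, {"dx": 1, "dy": 0, "dz": 0, "ax": 0, "ay": 0, "az": 0}, {"dx": 0, "dy": 0, "dz": 0, "ax": 0, "ay": 0, "az": 0}, {"dx": 0, "dy": 0, "dz": 0, "ax": 0, "ay": 0, "az": 0}])

```text
time_s: 22.25
eef_pos: [465.5, -113.0, 82.2]
tool_rot: [0.639, 0.724, -0.171, 0.194]
force: [0.3, 1.4, 2.2]
opening: 26.1
finger_force: 59.7
```

```bash
python3 -c "
from h import *
st()"
```

```text
t 22.25 rel home xyz [ 7.54  0.72 -0.11] F [-0.   0.4  2.6] M [ 0.11  0.84 -0.06] open 26.1
```

jog_arm(commands=[{"dx": 1, "dy": 0, "dz": 0, "ax": 0, "ay": 0, "az": 0}, {"dx": 1, "dy": 0, "dz": 0, "ax": 0, "ay": 0, "az": 0}, {"dx": 1, "dy": 0, "dz": 0, "ax": 0, "ay": 0, "az": 0}, {"dx": 1, "dy": 0, "dz": 0, "ax": 0, "ay": 0, "az": 0}, {"dx": 1, "dy": 0, "dz": 0, "ax": 0, "ay": 0, "az": 0}, {"dx": 0.5, "dy": 0, "dz": 0, "ax": 0, "ay": 0, "az": 0}, {"dx": 0.5, "dy": 0, "dz": 0, "ax": 0, "ay": 0, "az": 0}, {"dx": 0, "dy": 0, "dz": 0, "ax": 0, "ay": 0, "az": 0}, {"dx": 0, "dy": 0, "dz": 0, "ax": 0, "ay": 0, "az": 0}, {"dx": 0, "dy": 0, "dz": 0, "ax": 0, "ay": 0, "az": 0}])

```text
time_s: 23.25
eef_pos: [464.6, -108.2, 79.2]
tool_rot: [0.639, 0.724, -0.172, 0.194]
force: [0.3, -0.7, -1.2]
opening: 25.5
finger_force: 59.3
```

```bash
python3 -c "
from h import *
st()"
```

```text
t 23.25 rel home xyz [ 1.81  0.51 -0.28] F [ 0.   0.2 -1.5] M [ 0.    0.71 -0.06] open 25.5
```

The upward spring force has vanished, so the button has popped. I'll press slightly further and then pull back as a test.

jog_arm(commands=[{"dx": 0.5, "dy": 0, "dz": 0, "ax": 0, "ay": 0, "az": 0}, {"dx": 0.5, "dy": 0, "dz": 0, "ax": 0, "ay": 0, "az": 0}, {"dx": 0.5, "dy": 0, "dz": 0, "ax": 0, "ay": 0, "az": 0}, {"dx": 0.5, "dy": 0, "dz": 0, "ax": 0, "ay": 0, "az": 0}, {"dx": 0, "dy": 0, "dz": 0, "ax": 0, "ay": 0, "az": 0}, {"dx": 0, "dy": 0, "dz": 0, "ax": 0, "ay": 0, "az": 0}, {"dx": 0, "dy": 0, "dz": 0, "ax": 0, "ay": 0, "az": 0}, {"dx": 0, "dy": 0, "dz": 0, "ax": 0, "ay": 0, "az": 0}, {"dx": 0, "dy": 0, "dz": 0, "ax": 0, "ay": 0, "az": 0}, {"dx": 0, "dy": 0, "dz": 0, "ax": 0, "ay": 0, "az": 0}])

```text
time_s: 24.25
eef_pos: [464.7, -107.1, 79.0]
tool_rot: [0.639, 0.724, -0.172, 0.195]
force: [-0.8, -4.8, 2.2]
opening: 25.9
finger_force: 59.3
```

```bash
python3 -c "
from h import *
st()"
```

```text
t 24.25 rel home xyz [0.7  0.73 0.07] F [ 5.1 -1.3 -0.4] M [-0.31 -0.51  0.04] open 25.9
```

jog_arm(commands=[{"dx": -0.5, "dy": 0, "dz": 0, "ax": 0, "ay": 0, "az": 0}, {"dx": -0.5, "dy": 0, "dz": 0, "ax": 0, "ay": 0, "az": 0}, {"dx": -0.5, "dy": 0, "dz": 0, "ax": 0, "ay": 0, "az": 0}, {"dx": -0.5, "dy": 0, "dz": 0, "ax": 0, "ay": 0, "az": 0}, {"dx": -0.5, "dy": 0, "dz": 0, "ax": 0, "ay": 0, "az": 0}, {"dx": -0.5, "dy": 0, "dz": 0, "ax": 0, "ay": 0, "az": 0}, {"dx": -0.5, "dy": 0, "dz": 0, "ax": 0, "ay": 0, "az": 0}, {"dx": 0, "dy": 0, "dz": 0, "ax": 0, "ay": 0, "az": 0}, {"dx": 0, "dy": 0, "dz": 0, "ax": 0, "ay": 0, "az": 0}, {"dx": 0, "dy": 0, "dz": 0, "ax": 0, "ay": 0, "az": 0}])

```text
time_s: 25.25
eef_pos: [464.7, -108.4, 79.3]
tool_rot: [0.639, 0.725, -0.171, 0.193]
force: [-1.0, 4.9, -4.3]
opening: 26.0
finger_force: 59.4
```

```bash
python3 -c "
from h import *
st()"
```

```text
t 25.25 rel home xyz [ 2.01  0.51 -0.33] F [-6.5 -0.4 -1.2] M [ 0.18  1.87 -0.07] open 26.0
```

The pull test gives 6.5 N against the lock with about 1.3 mm of play, so the handle is locked. I'll push it back to the shoulder, release and retreat.

jog_arm(commands=[{"dx": 1, "dy": 0, "dz": 0, "ax": 0, "ay": 0, "az": 0}, {"dx": 1, "dy": 0, "dz": 0, "ax": 0, "ay": 0, "az": 0}, {"dx": 1, "dy": 0, "dz": 0, "ax": 0, "ay": 0, "az": 0}, {"dx": 0, "dy": 0, "dz": 0, "ax": 0, "ay": 0, "az": 0}, {"dx": 0, "dy": 0, "dz": 0, "ax": 0, "ay": 0, "az": 0}, {"dx": 0, "dy": 0, "dz": 0, "ax": 0, "ay": 0, "az": 0}, {"dx": 0, "dy": 0, "dz": 0, "ax": 0, "ay": 0, "az": 0}, {"dx": 0, "dy": 0, "dz": 0, "ax": 0, "ay": 0, "az": 0}, {"dx": 0, "dy": 0, "dz": 0, "ax": 0, "ay": 0, "az": 0}, {"dx": 0, "dy": 0, "dz": 0, "ax": 0, "ay": 0, "az": 0}])

```text
time_s: 26.25
eef_pos: [464.8, -107.1, 79.0]
tool_rot: [0.639, 0.724, -0.172, 0.194]
force: [0.2, -0.3, -1.0]
opening: 25.8
finger_force: 59.3
```

jog_arm(commands=[{"dx": 0, "dy": 0, "dz": 0, "ax": 0, "ay": 0, "az": 0}, {"dx": 0, "dy": 0, "dz": 0, "ax": 0, "ay": 0, "az": 0}, {"dx": 0, "dy": 0, "dz": 0, "ax": 0, "ay": 0, "az": 0}, {"dx": 0, "dy": 0, "dz": 0, "ax": 0, "ay": 0, "az": 0}, {"dx": 0, "dy": 0, "dz": 0, "ax": 0, "ay": 0, "az": 0}, {"dx": 0, "dy": 0, "dz": -5, "ax": 0, "ay": 0, "az": 0}, {"dx": 0, "dy": 0, "dz": -15, "ax": 0, "ay": 0, "az": 0}, {"dx": 0, "dy": 0, "dz": -30, "ax": 0, "ay": 0, "az": 0}, {"dx": 0, "dy": 0, "dz": -40, "ax": 0, "ay": 0, "az": 0}, {"dx": 0, "dy": 0, "dz": -40, "ax": 0, "ay": 0, "az": 0}], jaw=85)

```text
time_s: 27.25
eef_pos: [456.0, -41.8, 192.4]
tool_rot: [0.639, 0.724, -0.172, 0.194]
force: [1.1, 0.5, 0.2]
opening: 85.3
finger_force: 0.0
```

```bash
python3 - <<'E'
from h import *
st();lg([434.7,-319,200],down(np.radians(9)),10);print(robot.observe()["joints"].round(2))
E
```

```text
t 27.25 rel home xyz [  0.43   0.17 131.21] F [-0.2  1.1  0.3] M [ 0.05  0.43 -0.02] open 85.3
n 10 d [-26.72  -5.99   6.38] a [-0.001   0.0524 -0.0033] | from [456.  -41.8 192.4] t 27.25
[ 0.11 -0.15 -0.25  1.46 -0.52  1.55]
```

jog_arm(commands=[{"dx": -26.7, "dy": -6, "dz": 2, "ax": 0, "ay": 0.0524, "az": -0.0033}, {"dx": -26.7, "dy": -6, "dz": 2, "ax": 0, "ay": 0.0524, "az": -0.0033}, {"dx": -26.7, "dy": -6, "dz": 2, "ax": 0, "ay": 0.0524, "az": -0.0033}, {"dx": -26.7, "dy": -6, "dz": 2, "ax": 0, "ay": 0.0524, "az": -0.0033}, {"dx": -26.7, "dy": -6, "dz": 3, "ax": 0, "ay": 0.0524, "az": -0.0033}, {"dx": -26.7, "dy": -6, "dz": 6, "ax": 0, "ay": 0.0524, "az": -0.0033}, {"dx": -26.7, "dy": -6, "dz": 6, "ax": 0, "ay": 0.0524, "az": -0.0033}, {"dx": -26.7, "dy": -6, "dz": 6, "ax": 0, "ay": 0.0524, "az": -0.0033}, {"dx": -26.7, "dy": -6, "dz": 6, "ax": 0, "ay": 0.0524, "az": -0.0033}, {"dx": -26.7, "dy": -6, "dz": 6, "ax": 0, "ay": 0.0524, "az": -0.0033}])

```text
time_s: 28.25
eef_pos: [433.4, -311.6, 227.9]
tool_rot: [0.65, 0.76, -0.003, -0.003]
force: [0.1, 0.4, 0.5]
opening: 84.8
finger_force: 0.0
```

jog_arm(commands=[{"dx": 0, "dy": 0, "dz": 0, "ax": 0, "ay": 0, "az": 0}, {"dx": 0, "dy": 0, "dz": 0, "ax": 0, "ay": 0, "az": 0}, {"dx": 0, "dy": 0, "dz": 0, "ax": 0, "ay": 0, "az": 0}, {"dx": 0, "dy": 0, "dz": 0, "ax": 0, "ay": 0, "az": 0}, {"dx": 0, "dy": 0, "dz": 0, "ax": 0, "ay": 0, "az": 0}, {"dx": 0, "dy": 0, "dz": 0, "ax": 0, "ay": 0, "az": 0}, {"dx": 0, "dy": 0, "dz": 0, "ax": 0, "ay": 0, "az": 0}, {"dx": 0, "dy": 0, "dz": 0, "ax": 0, "ay": 0, "az": 0}, {"dx": 0, "dy": 0, "dz": 0, "ax": 0, "ay": 0, "az": 0}, {"dx": 0, "dy": 0, "dz": 0, "ax": 0, "ay": 0, "az": 0}])

```text
time_s: 29.25
eef_pos: [433.4, -310.3, 227.0]
tool_rot: [0.65, 0.76, -0.003, -0.003]
force: [-0.9, 0.2, -0.2]
opening: 85.0
finger_force: 0.0
```

```bash
python3 - <<'E'
from h import *
lg([434.7,-319,51],down(np.radians(9)),1)
snap("top","x.png");im=cv2.imread("raw_top.png");big=cv2.resize(im[190:275,220:370],None,fx=5,fy=5,interpolation=2);cv2.imwrite("pics/crop3.png",big)
E
```

```text
n 1 d [ -8.87   0.74 175.95] a [-0.0088 -0.0004 -0.0016] | from [ 433.4 -310.3  227. ] t 29.25
```

View pics/crop3.png

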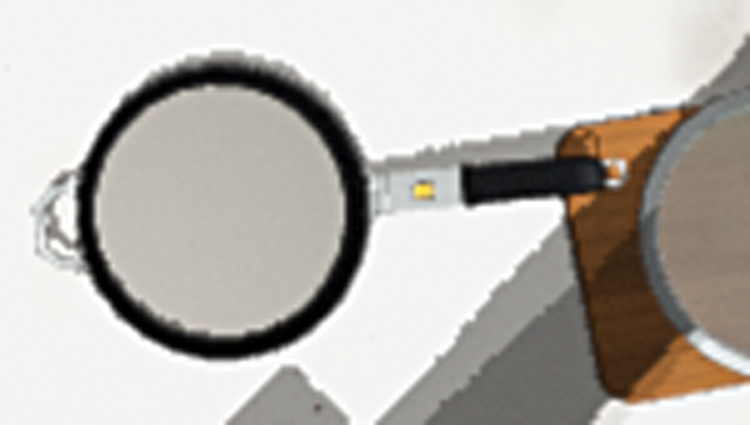

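The handle is fitted and the brass button shows through the hole at (424,190) in the crop. Next is the lid.

jog_arm(commands=[{"dx": -4, "dy": 0.4, "dz": 10, "ax": -0.009, "ay": 0, "az": -0.0016}, {"dx": -4, "dy": 0.3, "dz": 20, "ax": 0, "ay": 0, "az": 0}, {"dx": 0, "dy": 0, "dz": 30, "ax": 0, "ay": 0, "az": 0}, {"dx": 0, "dy": 0, "dz": 30, "ax": 0, "ay": 0, "az": 0}, {"dx": 0, "dy": 0, "dz": 30, "ax": 0, "ay": 0, "az": 0}, {"dx": 0, "dy": 0, "dz": 25, "ax": 0, "ay": 0, "az": 0}, {"dx": 0, "dy": 0, "dz": 15, "ax": 0, "ay": 0, "az": 0}, {"dx": 0, "dy": 0, "dz": 8, "ax": 0, "ay": 0, "az": 0}, {"dx": 0, "dy": 0, "dz": 4, "ax": 0, "ay": 0, "az": 0}, {"dx": 0, "dy": 0, "dz": 0, "ax": 0, "ay": 0, "az": 0}])

```text
time_s: 30.3
eef_pos: [435.6, -318.4, 55.4]
tool_rot: [0.649, 0.76, 0.0, 0.0]
force: [-0.0, -0.2, -0.1]
opening: 84.9
finger_force: 0.0
```

```bash
python3 - <<'E'
from h import *
lg([434.7,-319,51.5],down(np.radians(9)),1)
im=cv2.imread("raw_top.png");S=8
big=cv2.resize(im[190:275,220:290],None,fx=S,fy=S,interpolation=cv2.INTER_LINEAR)
f=lambda p:(220+(p[0]+.5)/S-.5,190+(p[1]+.5)/S-.5)
d=(big.max(2)<75).astype(np.uint8);c=max(cv2.findContours(d,cv2.RETR_EXTERNAL,2)[0],key=cv2.contourArea)
el=cv2.fitEllipse(cv2.convexHull(c));print(el,onz("top",*f(el[0]),60))
E
```

```text
n 1 d [-0.47 -0.96  3.92] a [ 0.0008  0.0004 -0.    ] | from [ 435.6 -318.4   55.4] t 30.3
((356.6131591796875, 337.672119140625), (467.429931640625, 469.2420349121094), 169.13314819335938) [439.9526292   85.77705369  60.        ]
```

jog_arm(commands=[{"dx": -0.5, "dy": -1, "dz": 2, "ax": 0, "ay": 0, "az": 0}, {"dx": 0, "dy": 0, "dz": 2, "ax": 0, "ay": 0, "az": 0}, {"dx": 0, "dy": 0, "dz": 0, "ax": 0, "ay": 0, "az": 0}, {"dx": 0, "dy": 0, "dz": 0, "ax": 0, "ay": 0, "az": 0}, {"dx": 0, "dy": 0, "dz": 0, "ax": 0, "ay": 0, "az": 0}, {"dx": 0, "dy": 0, "dz": 0, "ax": 0, "ay": 0, "az": 0}, {"dx": 0, "dy": 0, "dz": 0, "ax": 0, "ay": 0, "az": 0}, {"dx": 0, "dy": 0, "dz": 0, "ax": 0, "ay": 0, "az": 0}, {"dx": 0, "dy": 0, "dz": 0, "ax": 0, "ay": 0, "az": 0}, {"dx": 0, "dy": 0, "dz": 0, "ax": 0, "ay": 0, "az": 0}], jaw=20)

```text
time_s: 31.3
eef_pos: [434.9, -319.0, 51.7]
tool_rot: [0.649, 0.76, 0.0, 0.001]
force: [0.6, 0.1, 5.4]
opening: 32.3
finger_force: 60.4
```

jog_arm(commands=[{"dx": 0, "dy": 0, "dz": 0, "ax": 0, "ay": 0, "az": 0}, {"dx": 0, "dy": 0, "dz": -4, "ax": 0, "ay": 0, "az": 0}, {"dx": 0, "dy": 0, "dz": -10, "ax": 0, "ay": 0, "az": 0}, {"dx": 0, "dy": 0, "dz": -20, "ax": 0, "ay": 0, "az": 0}, {"dx": 0, "dy": 0, "dz": -28, "ax": 0, "ay": 0, "az": 0}, {"dx": 0, "dy": 0, "dz": -30, "ax": 0, "ay": 0, "az": 0}, {"dx": 0, "dy": 0, "dz": -30, "ax": 0, "ay": 0, "az": 0}, {"dx": 0, "dy": 0, "dz": -25, "ax": 0, "ay": 0, "az": 0}, {"dx": 0, "dy": 0, "dz": -12, "ax": 0, "ay": 0, "az": 0}, {"dx": 0, "dy": 0, "dz": -5, "ax": 0, "ay": 0, "az": 0}])

```text
time_s: 32.3
eef_pos: [434.4, -318.9, 215.8]
tool_rot: [0.649, 0.76, 0.0, 0.0]
force: [-0.2, 0.6, -4.7]
opening: 32.1
finger_force: 60.0
```

```bash
python3 - <<'E'
from h import *
lg([440.3,84.2,205],None,1);print(robot.observe()["opening"])
E
```

```text
n 1 d [397.26  68.84  10.66] a [0. 0. 0.] | from [ 434.4 -318.9  215.8] t 32.3
32.05029334791785
```

jog_arm(commands=[{"dx": 10, "dy": 1.7, "dz": 0, "ax": 0, "ay": 0, "az": 0}, {"dx": 22, "dy": 3.8, "dz": 0, "ax": 0, "ay": 0, "az": 0}, {"dx": 32, "dy": 5.5, "dz": 0, "ax": 0, "ay": 0, "az": 0}, {"dx": 38, "dy": 6.6, "dz": 0, "ax": 0, "ay": 0, "az": 0}, {"dx": 40, "dy": 6.9, "dz": 0, "ax": 0, "ay": 0, "az": 0}, {"dx": 40, "dy": 6.9, "dz": 0, "ax": 0, "ay": 0, "az": 0}, {"dx": 40, "dy": 6.9, "dz": 0, "ax": 0, "ay": 0, "az": 0}, {"dx": 40, "dy": 6.9, "dz": 0, "ax": 0, "ay": 0, "az": 0}, {"dx": 40, "dy": 6.9, "dz": 0, "ax": 0, "ay": 0, "az": 0}, {"dx": 38, "dy": 6.6, "dz": 0, "ax": 0, "ay": 0, "az": 0}])

```text
time_s: 33.3
eef_pos: [437.1, 28.7, 212.8]
tool_rot: [0.649, 0.761, -0.001, -0.002]
force: [0.0, -0.2, -4.8]
opening: 32.1
finger_force: 60.1
```

jog_arm(commands=[{"dx": 32, "dy": 5.5, "dz": 0, "ax": 0, "ay": 0, "az": 0}, {"dx": 17, "dy": 3, "dz": 0, "ax": 0, "ay": 0, "az": 0}, {"dx": 8.3, "dy": 1.4, "dz": 5, "ax": 0, "ay": 0, "az": 0}, {"dx": 0, "dy": 0, "dz": 15, "ax": 0, "ay": 0, "az": 0}, {"dx": 0, "dy": 0, "dz": 25, "ax": 0, "ay": 0, "az": 0}, {"dx": 0, "dy": 0, "dz": 25, "ax": 0, "ay": 0, "az": 0}, {"dx": 0, "dy": 0, "dz": 20, "ax": 0, "ay": 0, "az": 0}, {"dx": 0, "dy": 0, "dz": 10, "ax": 0, "ay": 0, "az": 0}, {"dx": 0, "dy": 0, "dz": 5, "ax": 0, "ay": 0, "az": 0}, {"dx": 0, "dy": 0, "dz": 0, "ax": 0, "ay": 0, "az": 0}])

```text
time_s: 34.3
eef_pos: [439.2, 84.2, 109.3]
tool_rot: [0.65, 0.76, -0.0, -0.001]
force: [-0.2, -0.2, -3.9]
opening: 32.5
finger_force: 60.2
```

```bash
python3 - <<'E'
from h import *
lg([440.3,84.2,84],None,1)
E
```

```text
n 1 d [-0.2   1.09 25.29] a [0. 0. 0.] | from [439.2  84.2 109.3] t 34.3
```

jog_arm(commands=[{"dx": 0, "dy": 1, "dz": 5, "ax": 0, "ay": 0, "az": 0}, {"dx": 0, "dy": 0, "dz": 5, "ax": 0, "ay": 0, "az": 0}, {"dx": 0, "dy": 0, "dz": 4, "ax": 0, "ay": 0, "az": 0}, {"dx": 0, "dy": 0, "dz": 2, "ax": 0, "ay": 0, "az": 0}, {"dx": 0, "dy": 0, "dz": 1.5, "ax": 0, "ay": 0, "az": 0}, {"dx": 0, "dy": 0, "dz": 1, "ax": 0, "ay": 0, "az": 0}, {"dx": 0, "dy": 0, "dz": 1, "ax": 0, "ay": 0, "az": 0}, {"dx": 0, "dy": 0, "dz": 1, "ax": 0, "ay": 0, "az": 0}, {"dx": 0, "dy": 0, "dz": 0.5, "ax": 0, "ay": 0, "az": 0}, {"dx": 0, "dy": 0, "dz": 0, "ax": 0, "ay": 0, "az": 0}])

```text
time_s: 35.3
eef_pos: [440.9, 84.6, 89.1]
tool_rot: [0.649, 0.76, 0.0, -0.0]
force: [0.5, 0.6, -5.1]
opening: 32.4
finger_force: 60.2
```

jog_arm(commands=[{"dx": 0, "dy": 0, "dz": 0.7, "ax": 0, "ay": 0, "az": 0}, {"dx": 0, "dy": 0, "dz": 0.6, "ax": 0, "ay": 0, "az": 0}, {"dx": 0, "dy": 0, "dz": 0.6, "ax": 0, "ay": 0, "az": 0}, {"dx": 0, "dy": 0, "dz": 0.6, "ax": 0, "ay": 0, "az": 0}, {"dx": 0, "dy": 0, "dz": 0.5, "ax": 0, "ay": 0, "az": 0}, {"dx": 0, "dy": 0, "dz": 0, "ax": 0, "ay": 0, "az": 0}, {"dx": 0, "dy": 0, "dz": 0, "ax": 0, "ay": 0, "az": 0}, {"dx": 0, "dy": 0, "dz": 0, "ax": 0, "ay": 0, "az": 0}, {"dx": 0, "dy": 0, "dz": 0, "ax": 0, "ay": 0, "az": 0}, {"dx": 0, "dy": 0, "dz": 0, "ax": 0, "ay": 0, "az": 0}])

```text
time_s: 36.3
eef_pos: [441.0, 84.6, 86.2]
tool_rot: [0.649, 0.76, 0.0, 0.0]
force: [0.4, 0.5, -4.2]
opening: 32.1
finger_force: 60.2
```

At z=86.2 there is still no contact, so the lip has already entered the rim (z below 90.5). I'll continue slowly.

jog_arm(commands=[{"dx": 0, "dy": 0, "dz": 0.5, "ax": 0, "ay": 0, "az": 0}, {"dx": 0, "dy": 0, "dz": 0.5, "ax": 0, "ay": 0, "az": 0}, {"dx": 0, "dy": 0, "dz": 0.4, "ax": 0, "ay": 0, "az": 0}, {"dx": 0, "dy": 0, "dz": 0.3, "ax": 0, "ay": 0, "az": 0}, {"dx": 0, "dy": 0, "dz": 0.3, "ax": 0, "ay": 0, "az": 0}, {"dx": 0, "dy": 0, "dz": 0, "ax": 0, "ay": 0, "az": 0}, {"dx": 0, "dy": 0, "dz": 0, "ax": 0, "ay": 0, "az": 0}, {"dx": 0, "dy": 0, "dz": 0, "ax": 0, "ay": 0, "az": 0}, {"dx": 0, "dy": 0, "dz": 0, "ax": 0, "ay": 0, "az": 0}, {"dx": 0, "dy": 0, "dz": 0, "ax": 0, "ay": 0, "az": 0}])

```text
time_s: 37.3
eef_pos: [441.0, 84.6, 84.3]
tool_rot: [0.649, 0.76, 0.0, 0.0]
force: [-1.5, -0.5, -1.9]
opening: 32.5
finger_force: 60.4
```

Contact is starting at z=84.3, as predicted.

jog_arm(commands=[{"dx": 0, "dy": 0, "dz": 0.2, "ax": 0, "ay": 0, "az": 0}, {"dx": 0, "dy": 0, "dz": 0.2, "ax": 0, "ay": 0, "az": 0}, {"dx": 0, "dy": 0, "dz": 0.2, "ax": 0, "ay": 0, "az": 0}, {"dx": 0, "dy": 0, "dz": 0, "ax": 0, "ay": 0, "az": 0}, {"dx": 0, "dy": 0, "dz": 0, "ax": 0, "ay": 0, "az": 0}, {"dx": 0, "dy": 0, "dz": 0, "ax": 0, "ay": 0, "az": 0}, {"dx": 0, "dy": 0, "dz": 0, "ax": 0, "ay": 0, "az": 0}, {"dx": 0, "dy": 0, "dz": 0, "ax": 0, "ay": 0, "az": 0}, {"dx": 0, "dy": 0, "dz": 0, "ax": 0, "ay": 0, "az": 0}, {"dx": 0, "dy": 0, "dz": 0, "ax": 0, "ay": 0, "az": 0}])

```text
time_s: 38.3
eef_pos: [441.0, 84.6, 84.3]
tool_rot: [0.649, 0.76, 0.0, 0.0]
force: [-4.0, -0.1, 4.5]
opening: 32.6
finger_force: 60.8
```

jog_arm(commands=[{"dx": 0, "dy": 0, "dz": 0, "ax": 0, "ay": 0, "az": 0}, {"dx": 0, "dy": 0, "dz": 0, "ax": 0, "ay": 0, "az": 0}, {"dx": 0, "dy": 0, "dz": 0, "ax": 0, "ay": 0, "az": 0}, {"dx": 0, "dy": 0, "dz": 0, "ax": 0, "ay": 0, "az": 0}, {"dx": 0, "dy": 0, "dz": 0, "ax": 0, "ay": 0, "az": 0}, {"dx": 0, "dy": 0, "dz": -5, "ax": 0, "ay": 0, "az": 0}, {"dx": 0, "dy": 0, "dz": -15, "ax": 0, "ay": 0, "az": 0}, {"dx": 0, "dy": 0, "dz": -25, "ax": 0, "ay": 0, "az": 0}, {"dx": 0, "dy": 0, "dz": -35, "ax": 0, "ay": 0, "az": 0}, {"dx": 0, "dy": 0, "dz": -40, "ax": 0, "ay": 0, "az": 0}], jaw=85)

```text
time_s: 39.3
eef_pos: [440.0, 84.6, 203.9]
tool_rot: [0.649, 0.76, -0.001, -0.001]
force: [1.2, 0.4, 0.8]
opening: 84.9
finger_force: 0.0
```

jog_arm(commands=[{"dx": 20, "dy": -15, "dz": -10, "ax": 0, "ay": 0, "az": 0}, {"dx": 30, "dy": -25, "dz": 0, "ax": 0, "ay": 0, "az": 0}, {"dx": 30, "dy": -25, "dz": 0, "ax": 0, "ay": 0, "az": 0}, {"dx": 30, "dy": -25, "dz": 0, "ax": 0, "ay": 0, "az": 0}, {"dx": 30, "dy": -25, "dz": 0, "ax": 0, "ay": 0, "az": 0}, {"dx": 25, "dy": -10, "dz": 0, "ax": 0, "ay": 0, "az": 0}, {"dx": 15, "dy": 0, "dz": 0, "ax": 0, "ay": 0, "az": 0}, {"dx": 0, "dy": 0, "dz": 0, "ax": 0, "ay": 0, "az": 0}, {"dx": 0, "dy": 0, "dz": 0, "ax": 0, "ay": 0, "az": 0}, {"dx": 0, "dy": 0, "dz": 0, "ax": 0, "ay": 0, "az": 0}])

```text
time_s: 40.3
eef_pos: [289.6, 242.2, 213.7]
tool_rot: [0.65, 0.76, 0.0, 0.0]
force: [0.8, 0.6, -0.3]
opening: 85.0
finger_force: 0.0
```

```bash
python3 - <<'E'
from h import *
snap("top","a.png");snap("side","b.png")
a=cv2.imread("raw_top.png")[185:280,215:365];b=cv2.imread("raw_side.png")[145:240,230:380]
cv2.imwrite("pics/fin.png",cv2.resize(np.vstack([a,b]),None,fx=3.1,fy=3.1,interpolation=2))
E
```

```text
(no output)
```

View pics/fin.png

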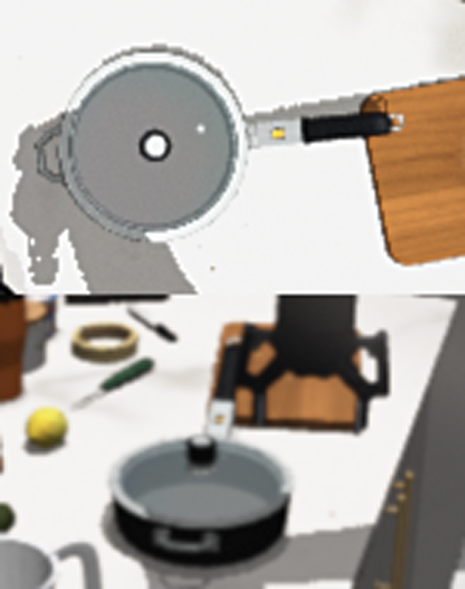

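The final picture shows the lid level and centred in the rim, with its knob at (154,146). The handle is fitted with the brass button up at (279,132), and the board is empty.

```bash
python3 -c "
from rig import job_done
print(job_done())"
```

```text
the job is handed in; nothing more can be done
None
```

I laid the lid on the board, slid the handle home on the stub until the button popped and held a pull test, then set the lid back level in the pan's rim; the pan moved about 0.2 mm and the job was handed in at about 40 s.

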